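Get the TV remote out from behind the bedside amenities

ROBOT

A 6-joint arm with a two-finger parallel gripper is mounted at the origin on the work surface. World frame = base frame: x ahead of the robot, y to its left, z up, the work surface at z = 0. Lengths are in m, angles in rad, forces in N, time in s.
With the tool pointing down it reaches from about 0.35 to 0.975 m from the base axis. Payload 4.9 kg.
Tool frame: the origin (TCP) lies on the front face of the gripper's body, between the roots of the fingers; the fingertips stand ctrl.tip_extent ahead of it and the grasp point (between the pads) lies 54 mm ahead of it (ctrl.tip_extent is the distance from the TCP to the fingertips, in m); z points along the fingers, y is the line along which they close (so a half turn about z gives the same grasp; the last joint's range is limited). The gripper opens to 85 mm and grips with 20 to 120 N. Pads are 22 mm wide; open, the fingers measure 114 mm over their backs; the gripper's body (76 mm by 85 mm) begins 54 mm behind the grasp point. The pads swing forward as they close: fully open they stand 13 mm farther back than shut.
Start: joints at [-0.119, 0.053, 1.613, -0, 1.476, -0.119], TCP at [0.625, 0, 0.304] pointing down, gripper open.
Joint ranges: [-3.01, 3.01], [-1.01, 2.22], [0.06, 2.58], [-1.02, 4.17], [0.09, 2.62], [-3.14, 3.14]. Speed limits (rad/s): [2.57, 2.57, 3.14, 3.14, 3.14, 3.14].

INTERFACE

Orientations are given as a rotation vector (axis times angle).
In Python, from station import ctrl gives the robot as it stands.
- The arm moves only by the tool apply_moves, never from a script. Its argument "rows" is one flat list of numbers, 6 for each row, row after row: the shift along the tool's x, y, z normalised to -1 to 1, where 1 is 0.6 m, then the turn, a rotation vector about the tool's x, y, z normalised to -1 to 1, where 1 is 90 degrees. A call has 1 to 20 rows; each row is the pose to reach, as a shift and turn from the pose commanded when the call began, along the tool's axes at that moment; what a row does not reach only later rows make up. A row lasts 1/10 s, in which the tool goes at most 50 mm and 8.59 degrees, less where a joint would pass 70% of its speed; a pose out of reach is approached as far as the arm can. A call with a number of a shift or a turn outside -1 to 1 is refused whole. A call with a gripper value outside its range is refused whole. "grip" is the opening, from 0 (shut) to 1 (fully open), set as the call begins (left out, the last holds). The fingers move at their own pace and stop on an object; "grip_force" is the grip in N (left out, the last holds). Time passes only in rows, so rows that repeat a pose let the fingers close. It gives the time, the measured TCP pose, the force, the opening and the grip force at its end, in the units of the state.
- ctrl.get_obs(): the state, without advancing time (a new reading comes with each control period).
- ctrl.get_image(name): name is "scene" or "side" or "wrist"; returns (picture, depth): 420x560x3 uint8, blue, green, red; 420x560 float32, m along the optical axis (not along the pixel's ray), 0 where there is no reading.
- ctrl.camera_model(name): a dict with "mtx" (3x3 intrinsics, pixels), "k1" (the pictures are not rectified: a ray, as slopes to the right and down, at radius r is drawn at 1 + k1 r^2 times it, then the intrinsics apply), "R" (3x3) and "t" (3): a world point X has camera coordinates R X + t; the wrist camera has in their place "tool_from_camera" (4x4, takes a point from camera to tool coordinates, whose origin is the TCP and whose axes are the flange's). Camera axes: x right, y down, z forward; pixel columns grow to the right and rows downward; lengths in m; the calibration is good to about 2 mm. A picture is of the moment at which its call begins: read the wrist's pose just before it. camera_model takes no time and is no camera call.
- ctrl.finish_job(): hands the job in; it is judged then, once.
The state is a dict: "t": time; "q": joint angles; "dq": joint speeds; "effort": joint torques, N m; "tool_pos": TCP position; "tool_rot": TCP orientation; "contact_force": force on the tool from outside, world axes, zero at the start; "wrist_torque": the same for the moment, N m; "opening": finger opening in m; "grip_force": force on a finger pad.
Only numpy, scipy, OpenCV 4.12 (cv2) and the standard library are available. Lean on these libraries where they do the work, as an engineer would, in place of code of your own. Each camera call takes 0.05 s, during which the arm holds its last target. There are 200 camera calls.

TASK

The television remote lies at the back of the wooden bedside caddy, behind a bottle, a cup and a jar. First stand all three in the steel side tray, leaving the remote where it is; then lay the remote, buttons up, on the middle of the white card, straight along it; and only then put the bottle, the cup and the jar back, each upright on the middle of the very coaster it came from.

Things in the scene. Friction and masses are not known exactly. Their poses are not given: they have to be found in the camera images.
- bottle_center (a point): Grey toiletry bottle with a steel screw cap, standing on a coaster. Body 54 mm in diameter and straight up to 74 mm above its foot, then a shoulder; 105 mm high with the cap (cap 28 mm in diameter). The point is on its axis, half-way up (52.5 mm above its foot). z points up. About 0.15 kg.
- cup_center (a point): White open cup without a handle, straight-sided, standing on a coaster: 58 mm in diameter, wall 4 mm, 85 mm high. The point is on its axis, half-way up (42.5 mm above its foot). z points up. About 0.2 kg.
- jar_center (a point): White jar with a wooden lid and a small round knob, standing on a coaster. Body 55 mm in diameter up to 70 mm, lid 57 mm in diameter from 70 to 84 mm, 95 mm high with the knob. The point is on its axis, half-way up (47.5 mm above its foot). z points up. About 0.2 kg.
- remote_center (a point): Black television remote with grey buttons on its top, lying flat on the caddy's floor behind the coasters: 150 mm long (its x), 46 mm wide (its y), 22 mm thick (its z, which points up, out of the buttons). The point is its centre, 11 mm above its underside. About 0.12 kg. Not to be confused with the shorter white air-conditioner control elsewhere on the table.
- card: White card 210 mm long (its x), 110 mm wide (its y), 3 mm thick, fixed on the table, left or right of the caddy. Origin at the centre of its underside.
- side_tray: Plain steel oblong tray, fixed on the table, left or right of the caddy: inside 270 mm long (its x) by 115 mm wide (its y), floor 5 mm thick, rim 6 mm thick and 12 mm high above the table. Origin at the centre of its underside.
- coaster_a: Left-hand coaster seen from the robot (largest y): a dark grey disc, 68 mm in diameter and 3 mm thick, fixed in the caddy. Origin at the centre of its underside; its top is 3 mm higher (11 mm above the table).
- coaster_b: Middle coaster: a dark grey disc, 68 mm in diameter and 3 mm thick, fixed in the caddy. Origin at the centre of its underside; its top is 3 mm higher (11 mm above the table).
- coaster_c: Right-hand coaster seen from the robot (smallest y): a dark grey disc, 68 mm in diameter and 3 mm thick, fixed in the caddy. Origin at the centre of its underside; its top is 3 mm higher (11 mm above the table).
- caddy: Shallow open wooden box, fixed on the table: inside 190 mm deep (its x, pointing away from the robot) by 270 mm wide (its y), floor 8 mm thick, walls 6 mm thick and 22 mm high above the table. Origin at the centre of its underside. The three coasters stand in a row along its y at x = -35 mm, y = 80, 0 and -80 mm; the remote lies across behind them, at about x = 30 mm, its length roughly along the caddy's y, with about 40 mm free between it and the back wall.
There are look-alikes about, which are no part of the job. What is shaped like the part that bears jar_center but pink or turquoise is not meant.

How it is judged:
By the outcome, as a careful person would: the job done as asked, in the order asked, and still so for the second after the job is handed in, with the robot touching nothing.
It also fails if it takes over 152 s, if anything falls off the work surface, if the arm or the gripper's body presses on something with over 40 N, if the wrist force passes 120 N, or if a joint passes its speed limit or range.

## Working session

There is one attempt and no reset: what is moved stays moved. The work goes in short steps, Python scripts to look and compute and a tool call to move; the robot and the scene stay as the last step left them, time stands still between calls to the robot, and variables do not carry over. Pictures are saved under pics/ and viewed, at most 14 in all, crops included, and the job is handed in when it is done.

Besides the shell and the picture viewer there is one more tool, called after "Emit:" as a command line: name --argument value ..., lists and objects as JSON in quotes. apply_moves: Moves the arm, as the interface text tells. Its arguments: {"type":"object","properties":{"rows":{"type":"array","items":{"type":"number"}},"grip":{"type":"number"},"grip_force":{"type":"number"}},"required":["rows"]}

```bash
mkdir -p pics; ls
cat > h.py <<'E'
import numpy as np, cv2
from scipy.spatial.transform import Rotation as Ro
from station import ctrl
def cam(name):
    o=ctrl.get_obs(); im,d=ctrl.get_image(name); m=ctrl.camera_model(name)
    if name=="wrist":
        T=np.eye(4);T[:3,:3]=Ro.from_rotvec(o["tool_rot"]).as_matrix();T[:3,3]=o["tool_pos"]
        T=T@np.array(m["tool_from_camera"])
        R=T[:3,:3].T;t=-R@T[:3,3]
    else: R=np.array(m["R"]);t=np.array(m["t"])
    return im,d,dict(K=np.array(m["mtx"]),k1=m["k1"],R=R,t=t)
def ray(c,uv):
    uv=np.atleast_2d(np.float64(uv)); p=(np.c_[uv,np.ones(len(uv))]@np.linalg.inv(c["K"]).T)[:,:2]
    s=p.copy()
    for _ in range(20): s=p/(1+c["k1"]*(s**2).sum(1,keepdims=True))
    return np.c_[s,np.ones(len(s))]
def plane(c,uv,z):
    r=ray(c,uv)@c["R"]; o=-c["R"].T@c["t"]
    return o+r*((z-o[2])/r[:,2])[:,None]
def pts(c,d):  # world points of every pixel
    h,w=d.shape; vv,uu=np.mgrid[:h,:w]
    r=ray(c,np.c_[uu.ravel(),vv.ravel()])*d.reshape(-1,1)
    return ((r-c["t"])@c["R"]).reshape(h,w,3)
E
python3 - <<'E'
from h import *
print(ctrl.get_obs(), ctrl.tip_extent)
for n in ("scene","side","wrist"):
    im,d,c=cam(n); cv2.imwrite(f"pics/{n}0.png",im); np.savez(f"{n}0.npz",im=im,d=d,**c); print(n,-c["R"].T@c["t"],c["R"][2],(d>0).mean())
E
```

```text
pics
{'t': 0.0, 'q': array([-1.18972932e-01,  5.33646527e-02,  1.61431969e+00,  1.34576878e-05,
        1.47600036e+00, -1.19006811e-01]), 'dq': array([-0.00088975, -0.00048904, -0.00029354,  0.00105582, -0.0009027 ,
        0.00066612]), 'effort': array([ 2.70554956e-04, -3.93670499e+01, -3.70175600e+01, -1.62778279e-04,
        6.93513779e-03, -6.06393527e-06]), 'tool_pos': array([6.24516860e-01, 7.78787354e-05, 3.02642688e-01]), 'tool_rot': array([-2.22023617e+00, -2.22030854e+00,  2.01381026e-03]), 'contact_force': array([0.21705256, 0.33746092, 0.18310997]), 'wrist_torque': array([ 0.02491799,  0.01787614, -0.00512554]), 'grip_force': 0.0, 'opening': 0.08544253518424606} 0.0726
scene [1.10090802 0.4485976  0.79969979] [-0.48081509 -0.44685207 -0.75441374] 0.9959396258503401
side [ 0.51973535 -0.78524456  0.80665833] [ 0.11072036  0.7343568  -0.66967237] 0.9959396258503401
wrist [0.62430288 0.06795222 0.37359654] [-0.00134736 -0.26848967 -0.96328162] 0.9956887755102041
```

View pics/scene0.png

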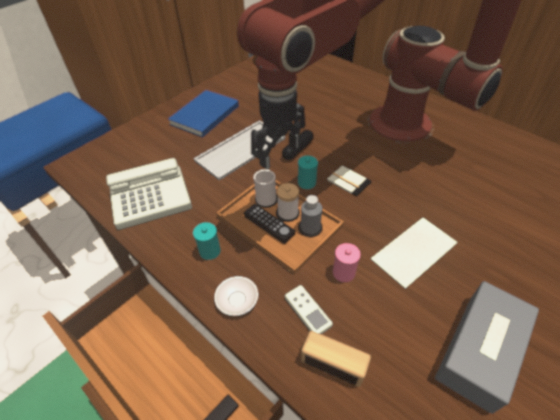

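View pics/side0.png

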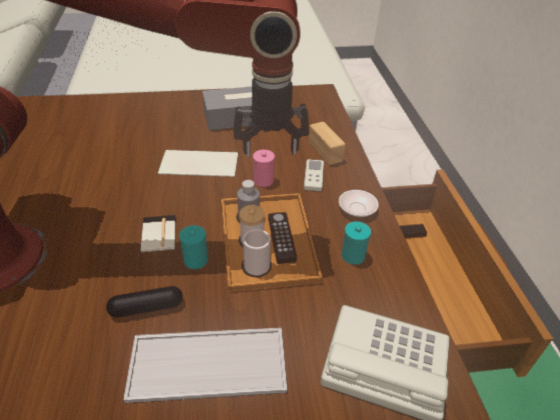

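View pics/wrist0.png

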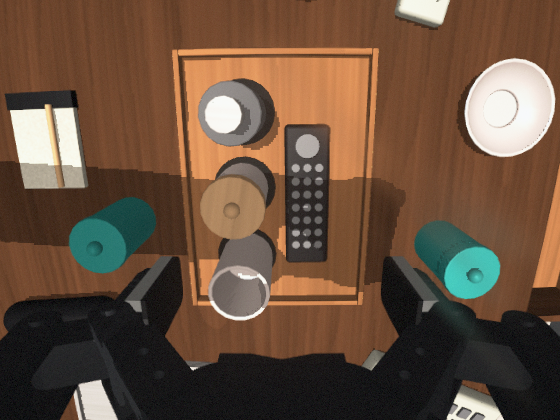

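The wrist view, with +y up and +x to the right, shows the bottle at (232,113), the jar at (233,205), the cup at (240,290) and the black remote at (307,192). The caddy rim spans (175..378, 50..303).

Look-alikes:
- turquoise jars at wrist (110,235) and (456,260)
- pink jar at side (263,168)
- white air-conditioner control at side (314,175) and wrist (422,8)
- black glasses case at side (145,302)
- notepad at (158,233), which is not the card at (199,163)

I choose the wooden-lidded white jar at (233,205) and the black remote at (307,192). The tray is at side (207,363), on the right (−y). The card is on the left (+y).

```bash
cat > m0.py <<'E'
from h import *
def load(n):
    z=np.load(f"{n}0.npz"); return z["im"],z["d"],{k:z[k] for k in("K","k1","R","t")}
def rect(xy):
    (c,s,a)=cv2.minAreaRect(np.float32(xy)*1000); 
    if s[0]<s[1]: s=s[::-1]; a+=90
    return np.round(c,1),np.round(s,1),round((a+90)%180-90,2)
for n in ("wrist","side","scene"):
    im,d,c=load(n); P=pts(c,d); X,Y,Z=P[...,0],P[...,1],P[...,2]; hsv=cv2.cvtColor(im,cv2.COLOR_BGR2HSV)
    print(n,"table z",np.median(Z[(abs(Z)<.02)&(d>0)]))
    box=(X>.5)&(X<.75)&(Y>-.15)&(Y<.2)
    def comp(m,k,lo):
        q,l,s,ce=cv2.connectedComponentsWithStats(m.astype(np.uint8)); 
        return [(l==i) for i in np.argsort(-s[1:,4])[:k]+1 if s[i,4]>lo]
    for nm,z0 in (("cap",.116),("lid",.095),("cup",.096)):
        for m in comp(box&(abs(Z-z0)<.003),4,20):
            v=np.argwhere(m)[:,::-1]; W=plane(c,v,z0)[:,:2]; ce,r=cv2.minEnclosingCircle(np.float32(W)*1000); print(nm,m.sum(),v.mean(0).round(),np.round(ce,1),round(r,1),np.median(Z[m]))
    for m in comp(box&(abs(Z-.030)<.005)&(hsv[...,2]<120),2,100):
        v=np.argwhere(m)[:,::-1]; print("remote",m.sum(),v.mean(0).round(),rect(plane(c,v,.03)[:,:2]),np.median(Z[m]))
    for m in comp((Z>-.01)&(Z<.02)&(hsv[...,1]<60)&(hsv[...,2]>80),3,500):
        v=np.argwhere(m)[:,::-1]
        for z0 in(.003,.012): print("white",m.sum(),v.mean(0).round(),z0,rect(plane(c,v,z0)[:,:2]),np.median(Z[m]))
    for m in comp(box&(abs(Z-.022)<.004),2,300):
        v=np.argwhere(m)[:,::-1]; print("caddy",m.sum(),rect(plane(c,v,.022)[:,:2]))
E
python3 m0.py
```

```text
wrist table z 0.0011841153147710989
cap 1084 [223. 114.] [580.9  64.1] 14.0 0.11672144054981631
lid 3035 [232. 207.] [581.7 -14. ] 28.6 0.09575578115465187
lid 897 [239. 292.] [585.  -95.7] 30.4 0.09613427432477685
lid 338 [237. 113.] [581.7  64.6] 18.4 0.09300536815214548
cup 3022 [232. 207.] [581.8 -13.9] 28.4 0.09576157432785865
cup 842 [239. 292.] [584.1 -95.2] 29.6 0.09624396757943768
cup 147 [240. 113.] [585.7  65. ] 15.7 0.0937812084068762
remote 5180 [307. 196.] (array([650.2, -20.8]), array([149.4,  45.6]), -89.06) 0.030768912401290465
remote 141 [251. 243.] (array([587.5, -75.5]), array([53.4, 19.7]), -8.87) 0.030255705219200926
white 4750 [506. 108.] 0.003 (array([871.1,  72.2]), array([88. , 87.6]), -56.53) 0.012158341274912759
white 4750 [506. 108.] 0.012 (array([865.1,  72.1]), array([85.8, 85.5]), -56.53) 0.012158341274912759
white 2740 [ 34. 148.] 0.003 (array([342.7,  28. ]), array([90.4, 43.5]), -89.28) 0.00867211922893071
white 2740 [ 34. 148.] 0.012 (array([349.6,  28.9]), array([88.2, 42.4]), -89.28) 0.00867211922893071
white 1884 [ 70. 147.] 0.003 (array([386.9,
[... 1885 characters left out ...]
2658276
white 3022 [413. 252.] 0.003 (array([460.2, 311.7]), array([214.8, 113.8]), -9.2) 0.0023623053473442405
white 3022 [413. 252.] 0.012 (array([467.4, 313.3]), array([212.4, 112.6]), -9.2) 0.0023623053473442405
white 1730 [229. 153.] 0.003 (array([ 465.5, -323. ]), array([292.6, 141.4]), -3.32) 0.005243757918667978
white 1730 [229. 153.] 0.012 (array([ 472.6, -314.3]), array([289.3, 139.8]), -3.32) 0.005243757918667978
white 1072 [308. 310.] 0.003 (array([768.9, 211.2]), array([124.8,  53.1]), 76.53) 0.017042561472401487
white 1072 [308. 310.] 0.012 (array([772.7, 213.8]), array([123.4,  52.5]), 76.53) 0.017042561472401487
caddy 469 (array([618.9, -11.6]), array([278.7, 204.3]), -89.48)
```

Run:
```python
import cv2
im=cv2.imread("pics/wrist0.png")[90:330,180:400]; cv2.imwrite("pics/crop0.png",cv2.resize(im,None,fx=2.5,fy=2.5))
```

```text
(no output)
```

View pics/crop0.png

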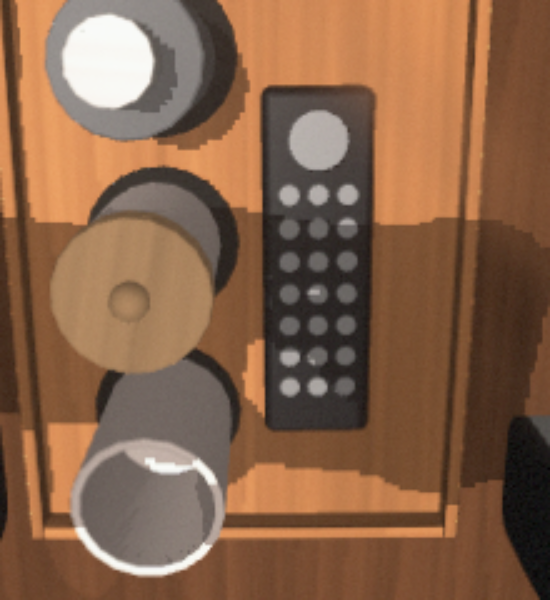

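The crop confirms the choice: a wooden-lidded jar, an open white cup, a grey bottle and a black buttoned remote. I take the cup first because it is nearest the tray.

Emit:
apply_moves --rows '[-0.05, -0.02, 0.03, 0, 0, 0, -0.1, -0.045, 0.08, 0, 0, 0, -0.15, -0.065, 0.13, 0, 0, 0, -0.158, -0.068, 0.17, 0, 0, 0, -0.158, -0.068, 0.21, 0, 0, 0, -0.158, -0.068, 0.25, 0, 0, 0, -0.158, -0.068, 0.285, 0, 0, 0, -0.158, -0.068, 0.305, 0, 0, 0, -0.158, -0.068, 0.318, 0, 0, 0, -0.158, -0.068, 0.318, 0, 0, 0, -0.158, -0.068, 0.318, 0, 0, 0]' --grip 1 --grip_force 25

```text
t: 1.25
tool_pos: [0.5848, -0.0949, 0.114]
tool_rot: [2.22, 2.221, 0.001]
contact_force: [0.2, 0.2, 0.4]
opening: 0.0856
grip_force: 0.0
```

Emit:
apply_moves --rows '[0, 0, 0, 0, 0, 0, 0, 0, 0, 0, 0, 0, 0, 0, 0, 0, 0, 0, 0, 0, 0, 0, 0, 0, 0, 0, 0, 0, 0, 0, 0, 0, 0, 0, 0, 0, 0, 0, 0, 0, 0, 0]' --grip 0.4

```text
t: 1.95
tool_pos: [0.5849, -0.095, 0.1145]
tool_rot: [2.22, 2.22, 0.001]
contact_force: [-2.0, 0.0, 5.9]
opening: 0.0582
grip_force: 27.7
```

Emit:
apply_moves --rows '[0, 0, -0.01, 0, 0, 0, 0, 0, -0.03, 0, 0, 0, 0, 0, -0.07, 0, 0, 0, 0, 0, -0.12, 0, 0, 0, 0, 0, -0.17, 0, 0, 0, -0.02, -0.02, -0.2, 0, 0, 0, -0.06, -0.06, -0.2, 0, 0, 0, -0.11, -0.11, -0.2, 0, 0, 0, -0.16, -0.16, -0.2, 0, 0, 0, -0.21, -0.2, -0.2, 0, 0, 0, -0.26, -0.25, -0.2, 0, 0, 0, -0.31, -0.3, -0.2, 0, 0, 0, -0.345, -0.33, -0.2, 0, 0, 0, -0.36, -0.343, -0.19, 0, 0, 0, -0.36, -0.343, -0.15, 0, 0, 0, -0.36, -0.343, -0.11, 0, 0, 0, -0.36, -0.343, -0.07, 0, 0, 0, -0.36, -0.343, -0.04, 0, 0, 0, -0.36, -0.343, -0.02, 0, 0, 0, -0.36, -0.343, -0.02, 0, 0, 0]'

```text
t: 3.95
tool_pos: [0.3777, -0.3094, 0.123]
tool_rot: [-2.218, -2.219, -0.001]
contact_force: [-0.6, -0.2, -2.0]
opening: 0.0583
grip_force: 27.8
```

Emit:
apply_moves --rows '[0, 0, 0.01, 0, 0, 0, 0, 0, 0.02, 0, 0, 0, 0, 0, 0.026, 0, 0, 0, 0, 0, 0.028, 0, 0, 0, 0, 0, 0.028, 0, 0, 0, 0, 0, 0.028, 0, 0, 0]'

```text
t: 4.55
tool_pos: [0.3785, -0.311, 0.1085]
tool_rot: [2.221, 2.221, -0.0]
contact_force: [0.3, -0.2, -1.6]
opening: 0.0582
grip_force: 27.9
```

Emit:
apply_moves --rows '[0, 0, 0.002, 0, 0, 0, 0, 0, 0.003, 0, 0, 0, 0, 0, 0.003, 0, 0, 0]'

```text
t: 4.85
tool_pos: [0.3787, -0.3112, 0.1085]
tool_rot: [-2.221, -2.221, 0.0]
contact_force: [-4.7, 4.6, 10.9]
opening: 0.0579
grip_force: 28.7
```

Emit:
apply_moves --rows '[0, 0, 0, 0, 0, 0, 0, 0, 0, 0, 0, 0, 0, 0, 0, 0, 0, 0, 0, 0, 0, 0, 0, 0, 0, 0, 0, 0, 0, 0, 0, 0, -0.02, 0, 0, 0, 0, 0, -0.06, 0, 0, 0, 0, 0, -0.11, 0, 0, 0, 0, 0, -0.16, 0, 0, 0, 0, 0, -0.21, 0, 0, 0]' --grip 0.8

```text
t: 5.85
tool_pos: [0.3783, -0.3108, 0.2346]
tool_rot: [2.221, 2.221, -0.0]
contact_force: [0.6, -0.7, 0.1]
opening: 0.0682
grip_force: 0.0
```

Emit:
apply_moves --rows '[0.02, 0.015, -0.01, 0, 0, 0, 0.07, 0.05, -0.01, 0, 0, 0, 0.13, 0.09, -0.01, 0, 0, 0, 0.19, 0.13, -0.01, 0, 0, 0, 0.25, 0.17, -0.01, 0, 0, 0, 0.31, 0.21, -0.01, 0, 0, 0, 0.37, 0.25, -0.01, 0, 0, 0, 0.43, 0.29, -0.01, 0, 0, 0, 0.48, 0.325, 0, 0, 0, 0, 0.495, 0.339, 0.02, 0, 0, 0, 0.495, 0.339, 0.06, 0, 0, 0, 0.495, 0.339, 0.1, 0, 0, 0, 0.495, 0.339, 0.14, 0, 0, 0, 0.495, 0.339, 0.17, 0, 0, 0, 0.495, 0.339, 0.19, 0, 0, 0, 0.495, 0.339, 0.199, 0, 0, 0, 0.495, 0.339, 0.199, 0, 0, 0, 0.495, 0.339, 0.199, 0, 0, 0]' --grip 1

```text
t: 7.65
tool_pos: [0.5825, -0.0139, 0.1143]
tool_rot: [2.22, 2.22, 0.002]
contact_force: [-0.7, 0.2, -0.4]
opening: 0.0856
grip_force: 0.0
```

Emit:
apply_moves --rows '[0, 0, 0, 0, 0, 0, 0, 0, 0, 0, 0, 0, 0, 0, 0, 0, 0, 0, 0, 0, 0, 0, 0, 0, 0, 0, 0, 0, 0, 0, 0, 0, 0, 0, 0, 0, 0, 0, 0, 0, 0, 0]' --grip 0.4

```text
t: 8.35
tool_pos: [0.5825, -0.0139, 0.1143]
tool_rot: [2.22, 2.22, 0.002]
contact_force: [-1.6, -0.2, 5.0]
opening: 0.0554
grip_force: 23.8
```

Emit:
apply_moves --rows '[0, 0, -0.01, 0, 0, 0, 0, 0, -0.03, 0, 0, 0, 0, 0, -0.07, 0, 0, 0, 0, 0, -0.12, 0, 0, 0, 0, 0, -0.17, 0, 0, 0, -0.03, -0.01, -0.2, 0, 0, 0, -0.08, -0.03, -0.21, 0, 0, 0, -0.14, -0.05, -0.21, 0, 0, 0, -0.21, -0.075, -0.21, 0, 0, 0, -0.28, -0.1, -0.21, 0, 0, 0, -0.35, -0.13, -0.21, 0, 0, 0, -0.41, -0.155, -0.21, 0, 0, 0, -0.46, -0.17, -0.21, 0, 0, 0, -0.49, -0.18, -0.2, 0, 0, 0, -0.504, -0.185, -0.18, 0, 0, 0, -0.504, -0.185, -0.14, 0, 0, 0, -0.504, -0.185, -0.1, 0, 0, 0, -0.504, -0.185, -0.06, 0, 0, 0, -0.504, -0.185, -0.03, 0, 0, 0, -0.504, -0.185, -0.02, 0, 0, 0]'

```text
t: 10.35
tool_pos: [0.4694, -0.3142, 0.1217]
tool_rot: [-2.216, -2.218, 0.0]
contact_force: [-0.2, -0.0, -1.4]
opening: 0.055
grip_force: 26.0
```

Emit:
apply_moves --rows '[0, 0, 0.01, 0, 0, 0, 0, 0, 0.02, 0, 0, 0, 0, 0, 0.026, 0, 0, 0, 0, 0, 0.028, 0, 0, 0, 0, 0, 0.03, 0, 0, 0, 0, 0, 0.03, 0, 0, 0]'

```text
t: 10.95
tool_pos: [0.4712, -0.3167, 0.1085]
tool_rot: [2.221, 2.221, -0.0]
contact_force: [-2.5, 1.5, 3.7]
opening: 0.0549
grip_force: 25.8
```

Emit:
apply_moves --rows '[0, 0, 0, 0, 0, 0, 0, 0, 0, 0, 0, 0, 0, 0, 0, 0, 0, 0, 0, 0, 0, 0, 0, 0, 0, 0, 0, 0, 0, 0, 0, 0, -0.02, 0, 0, 0, 0, 0, -0.06, 0, 0, 0, 0, 0, -0.11, 0, 0, 0, 0, 0, -0.16, 0, 0, 0, 0, 0, -0.21, 0, 0, 0]' --grip 0.8

```text
t: 11.95
tool_pos: [0.4701, -0.3158, 0.2342]
tool_rot: [-2.22, -2.22, 0.001]
contact_force: [0.1, 0.6, 0.4]
opening: 0.0686
grip_force: 0.0
```

Emit:
apply_moves --rows '[0.02, 0.005, -0.01, 0, 0, 0, 0.06, 0.015, -0.01, 0, 0, 0, 0.12, 0.03, -0.01, 0, 0, 0, 0.19, 0.055, -0.01, 0, 0, 0, 0.26, 0.075, -0.01, 0, 0, 0, 0.33, 0.095, -0.01, 0, 0, 0, 0.4, 0.115, -0.01, 0, 0, 0, 0.47, 0.135, -0.01, 0, 0, 0, 0.54, 0.155, -0.01, 0, 0, 0, 0.59, 0.17, -0.01, 0, 0, 0, 0.62, 0.18, 0, 0, 0, 0, 0.634, 0.184, 0.03, 0, 0, 0, 0.634, 0.184, 0.07, 0, 0, 0, 0.634, 0.184, 0.11, 0, 0, 0, 0.634, 0.184, 0.15, 0, 0, 0, 0.634, 0.184, 0.175, 0, 0, 0, 0.634, 0.184, 0.187, 0, 0, 0, 0.634, 0.184, 0.187, 0, 0, 0, 0.634, 0.184, 0.187, 0, 0, 0]' --grip 1

```text
t: 13.85
tool_pos: [0.5817, 0.0642, 0.1218]
tool_rot: [2.221, 2.221, 0.001]
contact_force: [0.4, -0.5, 1.0]
opening: 0.0858
grip_force: 0.0
```

Emit:
apply_moves --rows '[0, 0, 0, 0, 0, 0, 0, 0, 0, 0, 0, 0, 0, 0, 0, 0, 0, 0, 0, 0, 0, 0, 0, 0, 0, 0, 0, 0, 0, 0, 0, 0, 0, 0, 0, 0, 0, 0, 0, 0, 0, 0]' --grip 0.4

```text
t: 14.55
tool_pos: [0.582, 0.0642, 0.1222]
tool_rot: [2.22, 2.22, 0.002]
contact_force: [-0.0, 0.2, 6.0]
opening: 0.0531
grip_force: 27.1
```

Emit:
apply_moves --rows '[0, 0, -0.01, 0, 0, 0, 0, 0, -0.03, 0, 0, 0, 0, 0, -0.07, 0, 0, 0, 0, 0, -0.12, 0, 0, 0, -0.02, 0, -0.16, 0, 0, 0, -0.06, 0, -0.18, 0, 0, 0, -0.12, -0.005, -0.18, 0, 0, 0, -0.19, -0.01, -0.18, 0, 0, 0, -0.26, -0.01, -0.18, 0, 0, 0, -0.33, -0.015, -0.18, 0, 0, 0, -0.4, -0.02, -0.18, 0, 0, 0, -0.47, -0.025, -0.18, 0, 0, 0, -0.54, -0.03, -0.18, 0, 0, 0, -0.59, -0.03, -0.18, 0, 0, 0, -0.625, -0.031, -0.17, 0, 0, 0, -0.643, -0.031, -0.14, 0, 0, 0, -0.643, -0.031, -0.1, 0, 0, 0, -0.643, -0.031, -0.06, 0, 0, 0, -0.643, -0.031, -0.03, 0, 0, 0, -0.643, -0.031, -0.02, 0, 0, 0]'

```text
t: 16.55
tool_pos: [0.5611, -0.3195, 0.1286]
tool_rot: [-2.216, -2.218, 0.001]
contact_force: [-0.4, -0.2, -2.3]
opening: 0.0535
grip_force: 26.8
```

Emit:
apply_moves --rows '[0, 0, 0.01, 0, 0, 0, 0, 0, 0.02, 0, 0, 0, 0, 0, 0.026, 0, 0, 0, 0, 0, 0.028, 0, 0, 0, 0, 0, 0.03, 0, 0, 0, 0, 0, 0.03, 0, 0, 0]'

```text
t: 17.15
tool_pos: [0.563, -0.3219, 0.1163]
tool_rot: [2.221, 2.221, 0.0]
contact_force: [-2.1, 2.2, 3.8]
opening: 0.0531
grip_force: 27.3
```

Emit:
apply_moves --rows '[0, 0, 0, 0, 0, 0, 0, 0, 0, 0, 0, 0, 0, 0, 0, 0, 0, 0, 0, 0, 0, 0, 0, 0, 0, 0, 0, 0, 0, 0, 0, 0, -0.02, 0, 0, 0, 0, 0, -0.06, 0, 0, 0, 0, 0, -0.11, 0, 0, 0, 0, 0, -0.16, 0, 0, 0, 0, 0, -0.21, 0, 0, 0]' --grip 0.8

```text
t: 18.15
tool_pos: [0.5626, -0.3216, 0.2432]
tool_rot: [2.221, 2.221, 0.0]
contact_force: [0.5, -0.5, 0.5]
opening: 0.0681
grip_force: 0.0
```

Emit:
apply_moves --rows '[0.02, 0, -0.03, 0, 0, 0, 0.07, 0.01, -0.06, 0, 0, 0, 0.14, 0.025, -0.09, 0, 0, 0, 0.21, 0.04, -0.105, 0, 0, 0, 0.28, 0.055, -0.105, 0, 0, 0, 0.35, 0.07, -0.105, 0, 0, 0, 0.42, 0.085, -0.105, 0, 0, 0, 0.48, 0.095, -0.105, 0, 0, 0, 0.52, 0.1, -0.105, 0, 0, 0, 0.536, 0.104, -0.105, 0, 0, 0, 0.536, 0.104, -0.105, 0, 0, 0, 0.536, 0.104, -0.105, 0, 0, 0, 0.536, 0.104, -0.105, 0, 0, 0]' --grip 1

```text
t: 19.45
tool_pos: [0.6248, -0.0012, 0.3038]
tool_rot: [2.223, 2.22, -0.001]
contact_force: [0.2, 0.3, 0.5]
opening: 0.0854
grip_force: 0.0
```

```bash
cat > m1.py <<'E'
import sys
from h import *
from m0 import rect
tag=sys.argv[1]
for n in ("wrist","side","scene"):
    im,d,c=cam(n); cv2.imwrite(f"pics/{n}{tag}.png",im); P=pts(c,d); X,Y,Z=P[...,0],P[...,1],P[...,2]; hsv=cv2.cvtColor(im,cv2.COLOR_BGR2HSV)
    box=(X>.5)&(X<.75)&(Y>-.16)&(Y<.14)
    rem=((hsv[...,2]<110))&box
    m=(box&(X<.625)&(hsv[...,1]<100)&(Z<.018)&(Z>.004)).astype(np.uint8)
    q,l,s,ce=cv2.connectedComponentsWithStats(cv2.morphologyEx(m,cv2.MORPH_OPEN,np.ones((3,3))))
    for i in range(1,q):
        if s[i,4]>80:
            W=plane(c,np.argwhere(l==i)[:,::-1],.011)[:,:2]; ce2,r=cv2.minEnclosingCircle(np.float32(W)*1000); b=rect(W); print(n,"coaster",s[i,4],np.round(ce2,1),round(r,1),"rect",b[0],b[1])
    m=(box&(abs(Z-.030)<.004)).astype(np.uint8)
    q,l,s,ce=cv2.connectedComponentsWithStats(m); i=1+np.argmax(s[1:,4]); print(n,"remote",s[i,4],rect(plane(c,np.argwhere(l==i)[:,::-1],.03)[:,:2]))
    m=(abs(X-.46)<.16)&(abs(Y-.313)<.12)&(hsv[...,1]<60)&(hsv[...,2]>80)&(Z<.02)
    if m.sum()>500: print(n,"card",m.sum(),rect(plane(c,np.argwhere(m)[:,::-1],.003)[:,:2]))
E
sed -i 's/^for n in ("wrist"/for n in () and ("wrist"/' m0.py; python3 m1.py 1
```

```text
wrist coaster 3205 [582.7  65.5] 33.3 rect [583.   65.5] [65.9 65. ]
wrist coaster 2535 [583.  -14.2] 33.2 rect [583.2 -14. ] [64.3 64.1]
wrist coaster 2050 [583.7 -94. ] 33.1 rect [583.6 -93.8] [64.5 64.4]
wrist remote 5960 (array([650.3, -20.8]), array([148.9,  45.7]), -89.26)
side coaster 310 [581.2  67.7] 30.4 rect [580.9  66.6] [59.3 54.4]
side remote 879 (array([649.7, -22.9]), array([155.,  46.]), -89.07)
side card 1800 (array([459.6, 314.8]), array([212.3, 114.1]), -9.23)
scene coaster 261 [584.8 -92.8] 32.0 rect [585.  -93.2] [57.4 54.8]
scene coaster 285 [584.5 -15.4] 31.1 rect [584.1 -14.2] [55.4 55.1]
scene coaster 312 [582.8  66.1] 30.4 rect [583.1  65.2] [56.5 55. ]
scene remote 738 (array([651.5, -19.7]), array([150. ,  46.8]), -89.59)
scene card 3021 (array([460.1, 311.7]), array([214.9, 114.1]), -9.14)
```

View pics/side1.png

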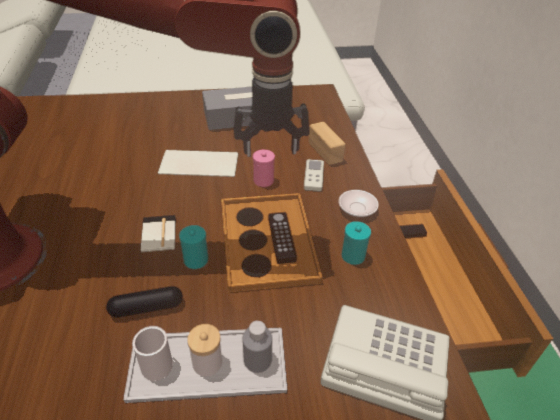

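All three stand in the tray at side (152,355), (205,352) and (258,348). The remote is undisturbed at (282,238), and the coasters are visible in the caddy. Next is the remote.

Emit:
apply_moves --rows '[-0.01, 0.01, 0.03, 0, 0, 0, -0.035, 0.042, 0.09, 0, 0, -0.009, -0.035, 0.042, 0.15, 0, 0, -0.009, -0.035, 0.042, 0.21, 0, 0, -0.009, -0.035, 0.042, 0.26, 0, 0, -0.009, -0.035, 0.042, 0.3, 0, 0, -0.009, -0.035, 0.042, 0.32, 0, 0, -0.009, -0.035, 0.042, 0.332, 0, 0, -0.009, -0.035, 0.042, 0.332, 0, 0, -0.009, -0.035, 0.042, 0.332, 0, 0, -0.009]' --grip 0.7

```text
t: 20.6
tool_pos: [0.6511, -0.0212, 0.106]
tool_rot: [2.205, 2.236, 0.002]
contact_force: [0.1, 0.1, -0.4]
opening: 0.0597
grip_force: 0.0
```

Run:
```python
from h import *
o=ctrl.get_obs(); print(ctrl.tip_extent,o["tool_pos"],o["opening"])
im,d,c=cam("side"); cv2.imwrite("pics/s2.png",cv2.resize(im[180:300,200:340],None,fx=5,fy=5))
```

```text
0.0726 [ 0.65105566 -0.02122662  0.10597042] 0.05968942724762125
```

View pics/s2.png

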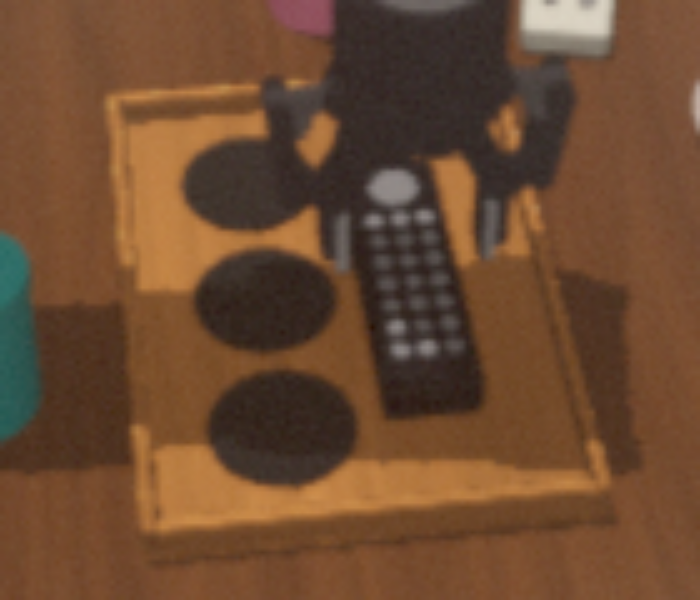

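The fingers straddle the remote, at crop (340,240) and (490,225). I'll lower gently and watch the force.

Emit:
apply_moves --rows '[0, 0, 0.01, 0, 0, 0, 0, 0, 0.018, 0, 0, 0, 0, 0, 0.025, 0, 0, 0, 0, 0, 0.028, 0, 0, 0, 0, 0, 0.028, 0, 0, 0, 0, 0, 0.028, 0, 0, 0]'

```text
t: 21.25
tool_pos: [0.6502, -0.021, 0.0879]
tool_rot: [-2.206, -2.237, 0.0]
contact_force: [-0.3, 0.2, -0.2]
opening: 0.0599
grip_force: 0.0
```

Emit:
apply_moves --rows '[0, 0, 0, 0, 0, 0, 0, 0, 0, 0, 0, 0, 0, 0, 0, 0, 0, 0, 0, 0, 0, 0, 0, 0, 0, 0, 0, 0, 0, 0, 0, 0, 0, 0, 0, 0]' --grip 0.3

```text
t: 21.85
tool_pos: [0.6505, -0.021, 0.0883]
tool_rot: [2.205, 2.237, 0.001]
contact_force: [-0.2, 0.5, 1.7]
opening: 0.0453
grip_force: 27.4
```

Emit:
apply_moves --rows '[0, 0, -0.01, 0, 0, 0, 0, 0, -0.03, 0, 0, 0, 0, 0, -0.07, 0, 0, 0, 0, 0, -0.12, 0, 0, 0, 0, 0, -0.17, 0, 0, 0, 0.02, -0.01, -0.21, 0, 0, -0.03, 0.06, -0.03, -0.22, 0, 0, -0.09, 0.11, -0.06, -0.22, 0, 0, -0.16, 0.16, -0.09, -0.22, 0, 0, -0.24, 0.21, -0.12, -0.22, 0, 0, -0.32, 0.26, -0.15, -0.22, 0, 0, -0.4, 0.31, -0.175, -0.22, 0, 0, -0.48, 0.36, -0.2, -0.22, 0, 0, -0.56, 0.41, -0.225, -0.22, 0, 0, -0.64, 0.46, -0.25, -0.22, 0, 0, -0.72, 0.505, -0.28, -0.22, 0, 0, -0.79, 0.54, -0.3, -0.22, 0, 0, -0.85, 0.561, -0.309, -0.22, 0, 0, -0.889, 0.561, -0.309, -0.22, 0, 0, -0.889, 0.561, -0.309, -0.22, 0, 0, -0.889]'

```text
t: 23.85
tool_pos: [0.4601, 0.3128, 0.2204]
tool_rot: [0.252, 3.131, -0.0]
contact_force: [0.3, 1.2, -0.9]
opening: 0.0449
grip_force: 27.1
```

Emit:
apply_moves --rows '[0, 0, 0, 0, 0, 0, 0, 0, 0, 0, 0, 0, 0, 0, 0, 0, 0, 0, 0, 0, 0, 0, 0, 0]'

```text
t: 24.25
tool_pos: [0.4603, 0.3125, 0.2199]
tool_rot: [-0.253, -3.131, 0.0]
contact_force: [-0.3, -0.5, -0.9]
opening: 0.0453
grip_force: 27.1
```

Run:
```python
from h import *
from m0 import rect
o=ctrl.get_obs(); R=Ro.from_rotvec(o["tool_rot"]).as_matrix(); print(o["tool_pos"],np.degrees(np.arctan2(R[1,0],R[0,0])),o["opening"],R[:,2])
for n in ("wrist","scene"):
    im,d,c=cam(n); cv2.imwrite(f"pics/{n}3.png",im); P=pts(c,d); X,Y,Z=P[...,0],P[...,1],P[...,2]; hsv=cv2.cvtColor(im,cv2.COLOR_BGR2HSV)
    m=(abs(X-.46)<.16)&(abs(Y-.313)<.12)&(hsv[...,1]<70)&(hsv[...,2]>60)&(abs(Z)<.012)
    print(n,"card",m.sum(),rect(plane(c,np.argwhere(m)[:,::-1],.003)[:,:2]))
    m=(abs(X-.46)<.16)&(abs(Y-.313)<.12)&(Z>.14)&(Z<.175)
    if m.sum()>100: print(n,"remote",m.sum(),np.median(Z[m]),rect(plane(c,np.argwhere(m)[:,::-1],np.median(Z[m]))[:,:2]))
```

```text
[0.46029265 0.31252552 0.21989099] 170.76397708687074 0.04527857529104534 [-2.71132165e-05 -7.46006545e-05 -9.99999997e-01]
wrist card 6292 (array([434. , 312.3]), array([179.7, 122. ]), -10.37)
wrist remote 30803 0.16263100251325094 (array([443.4, 315.3]), array([115. ,  79.2]), -9.24)
scene card 2794 (array([460. , 311.8]), array([217. , 114.4]), -9.11)
scene remote 1050 0.16102552100729067 (array([471.7, 310.7]), array([161.5,  75.7]), 1.55)
```

View pics/wrist3.png

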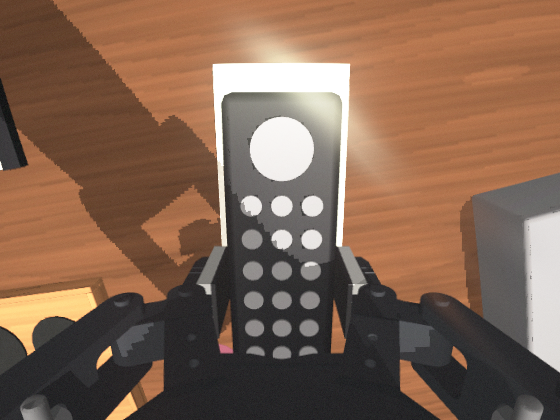

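The wrist view shows the card's far edge at (213..350, 65) and the remote's far end at row 93, columns 222–343, held straight. I'll refine both from these corners.

Run:
```python
from h import *
im,d,c=cam("wrist")
g=cv2.cvtColor(im,cv2.COLOR_BGR2GRAY).astype(int)
# far edge and side columns by row/col transitions
for r in(72,80,86): 
    w=np.flatnonzero(g[r]>150); w=w[(w>190)&(w<380)]; print("row",r,w.min(),w.max())
for col in(225,240,330): print("col",col,np.flatnonzero(g[30:,col]>200)[0]+30, np.flatnonzero(g[75:,col]<110)[0]+75)
o=ctrl.get_obs(); R=Ro.from_rotvec(o["tool_rot"]).as_matrix()
def loc(uv,z): return ((plane(c,uv,z)-o["tool_pos"])@R)[:,:2]*1000
print("card far corners in tool xy",loc([(213,65),(350,65)],.003).round(1))
zt=o["tool_pos"][2]-.088+.030
print("remote far end",loc([(225,100),(341,100),(282,93)],zt).round(1), zt)
```

```text
row 72 212 349
row 80 212 353
row 86 210 360
col 225 64 95
col 240 63 93
col 330 63 198
card far corners in tool xy [[103.2 -55.1]
 [103.2  54.9]]
remote far end [[ 71.8 -21. ]
 [ 71.8  21.5]
 [ 74.2  -0.1]] 0.16188975343745976
```

Emit:
apply_moves --rows '[-0.002, 0, 0.02, 0, 0, 0, -0.002, 0, 0.06, 0, 0, 0, -0.002, 0, 0.11, 0, 0, 0, -0.002, 0, 0.15, 0, 0, 0, -0.002, 0, 0.18, 0, 0, 0, -0.002, 0, 0.2, 0, 0, 0, -0.002, 0, 0.215, 0, 0, 0, -0.002, 0, 0.222, 0, 0, 0, -0.002, 0, 0.226, 0, 0, 0, -0.002, 0, 0.226, 0, 0, 0, -0.002, 0, 0.226, 0, 0, 0]'

```text
t: 25.5
tool_pos: [0.4618, 0.313, 0.0852]
tool_rot: [0.251, 3.13, 0.001]
contact_force: [0.2, 0.6, -0.7]
opening: 0.0453
grip_force: 27.1
```

Emit:
apply_moves --rows '[0, 0, 0.002, 0, 0, 0, 0, 0, 0.003, 0, 0, 0, 0, 0, 0.003, 0, 0, 0]'

```text
t: 25.8
tool_pos: [0.4616, 0.3129, 0.0832]
tool_rot: [0.251, 3.131, 0.001]
contact_force: [-1.0, 0.3, 3.2]
opening: 0.0458
grip_force: 27.5
```

Emit:
apply_moves --rows '[0, 0, 0, 0, 0, 0, 0, 0, 0, 0, 0, 0, 0, 0, 0, 0, 0, 0, 0, 0, 0, 0, 0, 0, 0, 0, -0.01, 0, 0, 0, 0, 0, -0.04, 0, 0, 0, 0, 0, -0.09, 0, 0, 0, 0, 0, -0.14, 0, 0, 0, 0, 0, -0.19, 0, 0, 0, 0, 0, -0.23, 0, 0, 0, -0.05, 0, -0.25, 0, 0, 0, -0.1, 0, -0.25, 0, 0, 0, -0.1, 0, -0.25, 0, 0, 0, -0.1, 0, -0.25, 0, 0, 0, -0.1, 0, -0.25, 0, 0, 0]' --grip 0.75

```text
t: 27.3
tool_pos: [0.5196, 0.3032, 0.232]
tool_rot: [-0.251, -3.13, 0.001]
contact_force: [0.7, -0.6, -0.7]
opening: 0.0641
grip_force: 0.0
```

Run:
```python
from h import *
from m0 import rect
o=ctrl.get_obs(); R=Ro.from_rotvec(o["tool_rot"]).as_matrix(); print(o["tool_pos"],np.degrees(np.arctan2(R[1,0],R[0,0])))
for n in ("wrist","scene","side"):
    im,d,c=cam(n); cv2.imwrite(f"pics/{n}4.png",im); P=pts(c,d); X,Y,Z=P[...,0],P[...,1],P[...,2]; hsv=cv2.cvtColor(im,cv2.COLOR_BGR2HSV)
    b=(abs(X-.46)<.16)&(abs(Y-.313)<.12)
    m=b&(hsv[...,1]<70)&(hsv[...,2]>60)&(Z<.012)
    print(n,"card",m.sum(),rect(plane(c,np.argwhere(m)[:,::-1],.003)[:,:2]))
    m=b&(abs(Z-.025)<.004)&(hsv[...,1]<110)
    print(n,"remote",m.sum(),rect(plane(c,np.argwhere(m)[:,::-1],.025)[:,:2]))
```

```text
[0.51959284 0.30319008 0.23201657] 170.83617924314711
wrist card 19379 (array([478.2, 301.5]), array([243. , 144.8]), -16.08)
wrist remote 10653 (array([507.3, 295.7]), array([249.4,  71.8]), -20.32)
scene card 2041 (array([460.5, 311.4]), array([216.4, 114.6]), -9.3)
scene remote 837 (array([464. , 313.1]), array([151. ,  46.5]), -9.46)
side card 1032 (array([459.4, 313.8]), array([212.4, 115.6]), -9.19)
side remote 523 (array([510.5, 288.7]), array([267.2,  83.2]), -25.06)
```

View pics/wrist4.png

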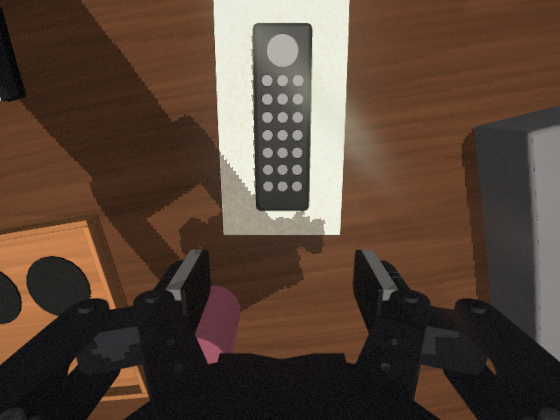

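The remote lies straight on the card, spanning (253..312, 24..210), with the card's near edge at row 235. I'll check the centring numerically.

Run:
```python
from h import *
from m0 import rect
o=ctrl.get_obs(); R=Ro.from_rotvec(o["tool_rot"]).as_matrix()
im,d,c=cam("wrist")
def loc(uv,z): return ((plane(c,uv,z)-o["tool_pos"])@R)[:,:2]*1000
print("card near", loc([(223.5,235),(341,235)],.003).round(1))
print("card sides", loc([(219,120),(347,120)],.003).round(1))
print("remote far/near top", loc([(282,23.5),(282,210)],.025).round(1))
print("remote sides", loc([(252.5,110),(312,110)],.025).round(1))
# dark blob rect
hsv=cv2.cvtColor(im,cv2.COLOR_BGR2HSV); P=pts(c,d); L=(P-o["tool_pos"])@R
m=(abs(P[...,2]-.025)<.005)&(abs(L[...,1])<.05)&(L[...,0]>-.04)
v=np.argwhere(m)[:,::-1]; v=v[v[:,1]<225]; print(rect(loc(v,.025)/1000))
```

```text
card near [[-46.6 -54.9]
 [-46.7  56.3]]
card sides [[ 59.4 -54.1]
 [ 59.4  56.7]]
remote far/near top [[131.8   0.3]
 [-15.3   0.4]]
remote sides [[ 67.8 -23.1]
 [ 67.8  24.2]]
(array([58.5,  0.3]), array([147.6,  45.9]), -0.15)
```

The remote is centred within about 1 mm and straight. Now I return the bottle, starting by turning back and going over to the tray.

Emit:
apply_moves --rows '[-0.005, -0.02, -0.01, 0, 0, 0.05, -0.015, -0.06, -0.015, 0, 0, 0.13, -0.025, -0.11, -0.015, 0, 0, 0.21, -0.04, -0.16, -0.015, 0, 0, 0.29, -0.05, -0.21, -0.015, 0, 0, 0.37, -0.06, -0.26, -0.015, 0, 0, 0.45, -0.075, -0.31, -0.015, 0, 0, 0.53, -0.085, -0.36, -0.015, 0, 0, 0.61, -0.1, -0.41, -0.015, 0, 0, 0.69, -0.11, -0.45, -0.015, 0, 0, 0.77, -0.115, -0.48, -0.015, 0, 0, 0.85, -0.12, -0.5, -0.015, 0, 0, 0.898, -0.12, -0.5, -0.015, 0, 0, 0.898, -0.12, -0.5, -0.015, 0, 0, 0.898, -0.12, -0.5, -0.015, 0, 0, 0.898]' --grip 0.8

```text
t: 29.0
tool_pos: [0.5435, -0.0037, 0.2414]
tool_rot: [-2.219, -2.223, -0.0]
contact_force: [-0.2, 0.5, 0.9]
opening: 0.0684
grip_force: 0.0
```

Emit:
apply_moves --rows '[-0.02, 0, 0, 0, 0, 0, -0.07, 0.005, 0, 0, 0, 0, -0.14, 0.01, 0, 0, 0, 0, -0.21, 0.015, 0, 0, 0, 0, -0.28, 0.02, 0, 0, 0, 0, -0.35, 0.025, 0, 0, 0, 0, -0.42, 0.03, 0, 0, 0, 0, -0.48, 0.03, 0, 0, 0, 0, -0.515, 0.033, 0, 0, 0, 0, -0.528, 0.033, 0, 0, 0, 0, -0.528, 0.033, 0, 0, 0, 0, -0.528, 0.033, 0, 0, 0, 0, -0.528, 0.033, 0, 0, 0, 0]'

```text
t: 30.3
tool_pos: [0.5637, -0.3197, 0.2414]
tool_rot: [-2.219, -2.223, -0.0]
contact_force: [0.1, 0.3, 0.2]
opening: 0.0684
grip_force: 0.0
```

Run:
```python
from h import *
o=ctrl.get_obs(); R=Ro.from_rotvec(o["tool_rot"]).as_matrix(); print(o["tool_pos"],np.degrees(np.arctan2(R[1,0],R[0,0])))
for n in ("wrist","side"):
    im,d,c=cam(n); P=pts(c,d); X,Y,Z=P[...,0],P[...,1],P[...,2]
    for nm,z0,x0 in(("bottle",.110,.5626),("jar",.089,.4708),("cup",.090,.3787)):
        m=(abs(Z-z0)<.003)&(abs(X-x0)<.045)&(abs(Y+.316)<.05)
        if m.sum()>15:
            ce,r=cv2.minEnclosingCircle(np.float32(plane(c,np.argwhere(m)[:,::-1],z0)[:,:2]*1000)); print(n,nm,m.sum(),np.round(ce,1),round(r,1))
```

```text
[ 0.56367408 -0.31971509  0.24143833] 90.10395053565574
wrist bottle 1452 [ 563.  -321.3] 14.2
wrist jar 4554 [ 470.6 -316.2] 28.9
wrist cup 1121 [ 380.4 -312.2] 30.0
side bottle 178 [ 562.3 -320. ] 14.9
side jar 676 [ 469.6 -316.3] 29.2
side cup 250 [ 377.6 -312. ] 29.6
```

Emit:
apply_moves --rows '[-0.003, -0.001, 0.03, 0, 0, 0, -0.003, -0.001, 0.08, 0, 0, 0, -0.003, -0.001, 0.13, 0, 0, 0, -0.003, -0.001, 0.17, 0, 0, 0, -0.003, -0.001, 0.195, 0, 0, 0, -0.003, -0.001, 0.206, 0, 0, 0, -0.003, -0.001, 0.206, 0, 0, 0, -0.003, -0.001, 0.206, 0, 0, 0]'

```text
t: 31.2
tool_pos: [0.5635, -0.3235, 0.1191]
tool_rot: [2.22, 2.22, 0.001]
contact_force: [-0.2, 0.2, 1.0]
opening: 0.0686
grip_force: 0.0
```

Emit:
apply_moves --rows '[0, 0, 0, 0, 0, 0, 0, 0, 0, 0, 0, 0, 0, 0, 0, 0, 0, 0, 0, 0, 0, 0, 0, 0, 0, 0, 0, 0, 0, 0, 0, 0, 0, 0, 0, 0]' --grip 0.4

```text
t: 31.8
tool_pos: [0.5638, -0.3238, 0.1199]
tool_rot: [2.219, 2.219, 0.001]
contact_force: [-0.7, 0.3, 6.2]
opening: 0.0531
grip_force: 27.1
```

Emit:
apply_moves --rows '[0, 0, -0.01, 0, 0, 0, 0, 0, -0.03, 0, 0, 0, 0, 0, -0.07, 0, 0, 0, 0, 0, -0.12, 0, 0, 0, 0.02, 0, -0.16, 0, 0, 0, 0.06, 0, -0.18, 0, 0, 0, 0.12, 0.005, -0.18, 0, 0, 0, 0.19, 0.01, -0.18, 0, 0, 0, 0.26, 0.01, -0.18, 0, 0, 0, 0.33, 0.015, -0.18, 0, 0, 0, 0.4, 0.02, -0.18, 0, 0, 0, 0.47, 0.025, -0.18, 0, 0, 0, 0.54, 0.03, -0.18, 0, 0, 0, 0.59, 0.032, -0.18, 0, 0, 0, 0.625, 0.032, -0.17, 0, 0, 0, 0.646, 0.032, -0.14, 0, 0, 0, 0.646, 0.032, -0.1, 0, 0, 0, 0.646, 0.032, -0.07, 0, 0, 0, 0.646, 0.032, -0.045, 0, 0, 0, 0.646, 0.032, -0.03, 0, 0, 0]'

```text
t: 33.8
tool_pos: [0.5814, 0.0645, 0.1345]
tool_rot: [-2.22, -2.22, 0.002]
contact_force: [0.1, 0.2, -1.7]
opening: 0.0535
grip_force: 26.8
```

Emit:
apply_moves --rows '[0, 0, 0, 0, 0, 0, 0, 0, 0.005, 0, 0, 0, 0, 0, 0.012, 0, 0, 0, 0, 0, 0.016, 0, 0, 0, 0, 0, 0.018, 0, 0, 0, 0, 0, 0.018, 0, 0, 0, 0, 0, 0.018, 0, 0, 0]'

```text
t: 34.5
tool_pos: [0.5824, 0.0645, 0.126]
tool_rot: [2.221, 2.221, 0.001]
contact_force: [-2.5, -0.3, 3.8]
opening: 0.053
grip_force: 27.3
```

Emit:
apply_moves --rows '[0, 0, 0, 0, 0, 0, 0, 0, 0, 0, 0, 0, 0, 0, 0, 0, 0, 0, 0, 0, 0, 0, 0, 0, 0, 0, 0, 0, 0, 0, 0, 0, -0.02, 0, 0, 0, 0, 0, -0.06, 0, 0, 0, 0, 0, -0.11, 0, 0, 0, 0, 0, -0.16, 0, 0, 0, 0, 0, -0.21, 0, 0, 0, 0, 0, -0.21, 0, 0, 0, 0, 0, -0.21, 0, 0, 0, 0, 0, -0.21, 0, 0, 0]' --grip 0.8

```text
t: 35.8
tool_pos: [0.5814, 0.0645, 0.2499]
tool_rot: [-2.22, -2.22, 0.002]
contact_force: [0.8, 0.4, 0.2]
opening: 0.0686
grip_force: 0.0
```

```bash
cat > chk.py <<'E'
from h import *
o=ctrl.get_obs(); print(o["tool_pos"])
for n in ("wrist","side","scene"):
    im,d,c=cam(n); cv2.imwrite(f"pics/{n}_chk{o['t']:.0f}.png",im); P=pts(c,d); X,Y,Z=P[...,0],P[...,1],P[...,2]
    for nm,z0,x0,y0 in(("bottle",.116,.5828,.0655),("jar",.095,.583,-.0141),("cup",.096,.5837,-.0939)):
        m=(abs(Z-z0)<.003)&(abs(X-x0)<.04)&(abs(Y-y0)<.04)
        if m.sum()>15:
            ce,r=cv2.minEnclosingCircle(np.float32(plane(c,np.argwhere(m)[:,::-1],z0)[:,:2]*1000)); print(n,nm,m.sum(),np.round(ce,1),round(r,1))
E
python3 chk.py
```

```text
[0.58142552 0.06454641 0.24992569]
wrist bottle 1440 [582.5  67. ] 14.2
side bottle 79 [582.1  67.3] 16.5
scene bottle 78 [582.6  66.8] 15.0
```

Emit:
apply_moves --rows '[-0.02, -0.01, 0, 0, 0, 0, -0.06, -0.03, 0, 0, 0, 0, -0.12, -0.065, 0, 0, 0, 0, -0.18, -0.1, 0, 0, 0, 0, -0.24, -0.13, 0, 0, 0, 0, -0.3, -0.16, 0, 0, 0, 0, -0.36, -0.195, 0, 0, 0, 0, -0.42, -0.23, 0, 0, 0, 0, -0.48, -0.26, 0, 0, 0, 0, -0.54, -0.29, 0, 0, 0, 0, -0.59, -0.32, 0.01, 0, 0, 0, -0.62, -0.335, 0.04, 0, 0, 0, -0.628, -0.338, 0.08, 0, 0, 0, -0.628, -0.338, 0.12, 0, 0, 0, -0.628, -0.338, 0.16, 0, 0, 0, -0.628, -0.338, 0.2, 0, 0, 0, -0.628, -0.338, 0.22, 0, 0, 0, -0.628, -0.338, 0.23, 0, 0, 0, -0.628, -0.338, 0.23, 0, 0, 0, -0.628, -0.338, 0.23, 0, 0, 0]'

```text
t: 37.95
tool_pos: [0.3797, -0.3128, 0.1142]
tool_rot: [2.22, 2.22, -0.0]
contact_force: [0.1, -0.6, 0.6]
opening: 0.0682
grip_force: 0.0
```

Emit:
apply_moves --rows '[0, 0, 0, 0, 0, 0, 0, 0, 0, 0, 0, 0, 0, 0, 0, 0, 0, 0, 0, 0, 0, 0, 0, 0, 0, 0, 0, 0, 0, 0, 0, 0, 0, 0, 0, 0, 0, 0, 0, 0, 0, 0]' --grip 0.4

```text
t: 38.65
tool_pos: [0.38, -0.3131, 0.1147]
tool_rot: [2.219, 2.22, -0.001]
contact_force: [-0.8, 0.4, 6.4]
opening: 0.0584
grip_force: 27.8
```

Emit:
apply_moves --rows '[0, 0, -0.01, 0, 0, 0, 0, 0, -0.03, 0, 0, 0, 0, 0, -0.07, 0, 0, 0, 0, 0, -0.12, 0, 0, 0, 0, 0, -0.17, 0, 0, 0, 0.02, 0.02, -0.21, 0, 0, 0, 0.06, 0.06, -0.22, 0, 0, 0, 0.11, 0.1, -0.22, 0, 0, 0, 0.16, 0.15, -0.22, 0, 0, 0, 0.21, 0.2, -0.22, 0, 0, 0, 0.26, 0.245, -0.22, 0, 0, 0, 0.31, 0.29, -0.22, 0, 0, 0, 0.345, 0.325, -0.21, 0, 0, 0, 0.363, 0.34, -0.19, 0, 0, 0, 0.363, 0.34, -0.15, 0, 0, 0, 0.363, 0.34, -0.11, 0, 0, 0, 0.363, 0.34, -0.07, 0, 0, 0, 0.363, 0.34, -0.045, 0, 0, 0, 0.363, 0.34, -0.03, 0, 0, 0, 0.363, 0.34, -0.03, 0, 0, 0]'

```text
t: 40.65
tool_pos: [0.5823, -0.0945, 0.1297]
tool_rot: [-2.22, -2.219, 0.002]
contact_force: [-0.6, -0.1, -1.5]
opening: 0.058
grip_force: 27.8
```

Emit:
apply_moves --rows '[0, 0, 0.005, 0, 0, 0, 0, 0, 0.012, 0, 0, 0, 0, 0, 0.016, 0, 0, 0, 0, 0, 0.018, 0, 0, 0, 0, 0, 0.018, 0, 0, 0, 0, 0, 0.018, 0, 0, 0]'

```text
t: 41.25
tool_pos: [0.5835, -0.0945, 0.1208]
tool_rot: [2.221, 2.221, 0.001]
contact_force: [0.0, 0.1, 0.1]
opening: 0.0578
grip_force: 28.0
```

Emit:
apply_moves --rows '[0, 0, 0.001, 0, 0, 0, 0, 0, 0.002, 0, 0, 0, 0, 0, 0.002, 0, 0, 0]'

```text
t: 41.55
tool_pos: [0.5836, -0.0945, 0.1208]
tool_rot: [2.221, 2.222, 0.0]
contact_force: [-4.1, 2.1, 7.5]
opening: 0.0584
grip_force: 28.5
```

Emit:
apply_moves --rows '[0, 0, 0, 0, 0, 0, 0, 0, 0, 0, 0, 0, 0, 0, 0, 0, 0, 0, 0, 0, 0, 0, 0, 0, 0, 0, 0, 0, 0, 0, 0, 0, -0.02, 0, 0, 0, 0, 0, -0.06, 0, 0, 0, 0, 0, -0.11, 0, 0, 0, 0, 0, -0.16, 0, 0, 0, 0, 0, -0.21, 0, 0, 0, 0, 0, -0.21, 0, 0, 0, 0, 0, -0.21, 0, 0, 0, 0, 0, -0.21, 0, 0, 0]' --grip 0.8

```text
t: 42.85
tool_pos: [0.5826, -0.0943, 0.2439]
tool_rot: [-2.22, -2.22, 0.002]
contact_force: [0.2, 0.5, -0.7]
opening: 0.0683
grip_force: 0.0
```

```bash
python3 chk.py
```

```text
[ 0.58264229 -0.09428453  0.24393363]
wrist cup 1558 [583.5 -93.3] 29.1
side cup 162 [583.7 -93.2] 31.1
scene bottle 79 [581.9  67.5] 14.6
scene cup 79 [584.3 -91.9] 30.0
```

Emit:
apply_moves --rows '[-0.02, -0.01, 0, 0, 0, 0, -0.06, -0.03, 0, 0, 0, 0, -0.11, -0.055, 0, 0, 0, 0, -0.17, -0.085, 0, 0, 0, 0, -0.23, -0.115, 0, 0, 0, 0, -0.29, -0.145, 0, 0, 0, 0, -0.34, -0.17, 0, 0, 0, 0, -0.363, -0.185, 0.01, 0, 0, 0, -0.37, -0.187, 0.04, 0, 0, 0, -0.37, -0.187, 0.08, 0, 0, 0, -0.37, -0.187, 0.12, 0, 0, 0, -0.37, -0.187, 0.16, 0, 0, 0, -0.37, -0.187, 0.195, 0, 0, 0, -0.37, -0.187, 0.218, 0, 0, 0, -0.37, -0.187, 0.227, 0, 0, 0, -0.37, -0.187, 0.227, 0, 0, 0, -0.37, -0.187, 0.227, 0, 0, 0]'

```text
t: 44.7
tool_pos: [0.4716, -0.3169, 0.1099]
tool_rot: [2.22, 2.22, 0.0]
contact_force: [-0.7, -1.4, -0.1]
opening: 0.068
grip_force: 0.0
```

Emit:
apply_moves --rows '[0, 0, 0, 0, 0, 0, 0, 0, 0, 0, 0, 0, 0, 0, 0, 0, 0, 0, 0, 0, 0, 0, 0, 0, 0, 0, 0, 0, 0, 0, 0, 0, 0, 0, 0, 0, 0, 0, 0, 0, 0, 0]' --grip 0.4

```text
t: 45.4
tool_pos: [0.4718, -0.3171, 0.1105]
tool_rot: [2.22, 2.22, 0.0]
contact_force: [-1.5, -0.1, 6.1]
opening: 0.0553
grip_force: 26.0
```

Emit:
apply_moves --rows '[0, 0, -0.01, 0, 0, 0, 0, 0, -0.03, 0, 0, 0, 0, 0, -0.07, 0, 0, 0, 0, 0, -0.12, 0, 0, 0, 0, 0, -0.17, 0, 0, 0, 0.03, 0.01, -0.21, 0, 0, 0, 0.08, 0.03, -0.23, 0, 0, 0, 0.14, 0.05, -0.23, 0, 0, 0, 0.21, 0.075, -0.23, 0, 0, 0, 0.28, 0.105, -0.23, 0, 0, 0, 0.35, 0.13, -0.23, 0, 0, 0, 0.41, 0.155, -0.23, 0, 0, 0, 0.46, 0.17, -0.23, 0, 0, 0, 0.49, 0.18, -0.23, 0, 0, 0, 0.503, 0.186, -0.22, 0, 0, 0, 0.503, 0.186, -0.18, 0, 0, 0, 0.503, 0.186, -0.14, 0, 0, 0, 0.503, 0.186, -0.1, 0, 0, 0, 0.503, 0.186, -0.07, 0, 0, 0, 0.503, 0.186, -0.06, 0, 0, 0]'

```text
t: 47.4
tool_pos: [0.5808, -0.0151, 0.1418]
tool_rot: [-2.219, -2.218, 0.005]
contact_force: [0.7, 0.2, -1.1]
opening: 0.0558
grip_force: 27.1
```

Emit:
apply_moves --rows '[0, 0, 0.01, 0, 0, 0, 0, 0, 0.025, 0, 0, 0, 0, 0, 0.037, 0, 0, 0, 0, 0, 0.043, 0, 0, 0, 0, 0, 0.047, 0, 0, 0, 0, 0, 0.049, 0, 0, 0, 0, 0, 0.049, 0, 0, 0, 0, 0, 0.049, 0, 0, 0]'

```text
t: 48.2
tool_pos: [0.5831, -0.0147, 0.1166]
tool_rot: [2.221, 2.221, 0.001]
contact_force: [-3.4, 0.7, 4.7]
opening: 0.0557
grip_force: 27.3
```

Contact made. I'll release, lift and check.

Emit:
apply_moves --rows '[0, 0, 0, 0, 0, 0, 0, 0, 0, 0, 0, 0, 0, 0, 0, 0, 0, 0, 0, 0, 0, 0, 0, 0, 0, 0, 0, 0, 0, 0, 0, 0, -0.02, 0, 0, 0, 0, 0, -0.06, 0, 0, 0, 0, 0, -0.11, 0, 0, 0, 0, 0, -0.16, 0, 0, 0, 0, 0, -0.21, 0, 0, 0, 0, 0, -0.26, 0, 0, 0, 0, 0.02, -0.3, 0, 0, 0, 0, 0.04, -0.3, 0, 0, 0, 0, 0.04, -0.3, 0, 0, 0, 0, 0.04, -0.3, 0, 0, 0]' --grip 0.8

```text
t: 49.7
tool_pos: [0.606, -0.0145, 0.2936]
tool_rot: [-2.219, -2.22, 0.003]
contact_force: [0.1, 0.2, -0.7]
opening: 0.0681
grip_force: 0.0
```

```bash
python3 chk.py; ls pics | tail -20
```

```text
[ 0.60601448 -0.01453925  0.29357821]
wrist bottle 1251 [582.   66.8] 14.1
wrist jar 3359 [581.7 -14. ] 28.6
wrist cup 938 [583.3 -92.6] 29.5
side bottle 79 [581.8  67.8] 16.0
side jar 300 [582.  -14.5] 29.9
side cup 163 [583.9 -93.4] 31.3
scene bottle 74 [581.8  67.6] 14.5
scene jar 243 [581.4 -13.2] 28.7
scene cup 75 [583.8 -92.5] 29.3
scene0.png
scene1.png
scene3.png
scene4.png
scene_chk36.png
scene_chk43.png
scene_chk50.png
side0.png
side1.png
side4.png
side_chk36.png
side_chk43.png
side_chk50.png
wrist0.png
wrist1.png
wrist3.png
wrist4.png
wrist_chk36.png
wrist_chk43.png
wrist_chk50.png
```

View pics/side_chk50.png

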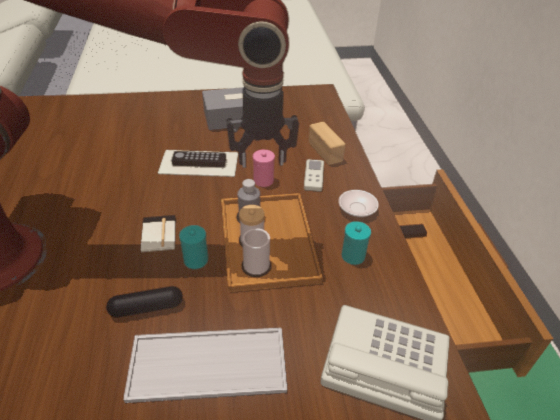

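The remote is on the card at (199,159). The bottle (249,200), jar (252,222) and cup (256,250) stand upright on their coasters, the tray is empty and the gripper is clear.

```bash
python3 -c "
from station import ctrl
print(ctrl.finish_job())"
```

```text
the job is handed in; nothing more can be done
None
```

I've handed the job in at about 50 s: the remote lies buttons up on the middle of the card, within about 1 mm and straight, and the bottle, cup and jar stand upright on their own coasters, within about 2 mm of centre.

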